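Half-turn fit check of a latch-body bayonet cap

TASK

Thread the taller of the two steel spacer sleeves from the tray over the guide stem in the bore of the grey latch body, down onto the spring seat, and let go of it. Then put the steel bayonet cap in with its lugs through the two entry slots, push it down against the spring until its flange is home on the casting, and turn it clockwise (seen from above) half of its quarter turn, well short of the lock click. Finish while still gripping the cap there for the fit check, turned half way and kept pressed fully down, and leave everything else where it lies.

Things in the scene. Friction and masses are not known exactly. Their poses are not given: they have to be found in the camera images.
- casting_rim (a point): Mouth of the grey latch body casting bolted to the yellow shelf: round barrel 84 mm across, 60 mm high, on a base 150 x 96 x 14 mm with 40 mm pivot ears at its -x end. Point: on the barrel's axis, level with its flat top face; z up along the bore. Hole 42 mm across; a ring of lips 6 mm thick round it, and under them the groove for the cap's lugs.
- entry_slot (a point): Outer end of one of the two entry slots, 28 mm from the axis along +x of the casting, level with the top face; the other is opposite (-x). Slots 15 mm wide, cut through the lips; a single dark bar on the face marks each. Once in, the cap turns clockwise only (counter-clockwise it is stopped at once).
- half_mark (a point): Single dark dot on the top face, 36.5 mm from the axis, 45 degrees clockwise of the +x entry slot: half way. A second one is opposite. In line with the cap's wing when the cap is turned half way.
- lock_mark (a point): Two dark bars side by side on the top face, 36.5 mm from the axis, 90 degrees clockwise of the +x entry slot (and again opposite): end of the turn. There a 3 mm deep notch in the underside of the lip takes the lug, the lock click, from about 85 degrees on.
- stem_tip (a point): Tapered tip of the fixed steel guide stem, 10 mm thick, which stands on the bore's axis; 4 mm below the level of the mouth. The spring seat lies round its foot.
- spring_seat (a joint): Spring-loaded disc in the bore round the stem. 0 m = up, its top 26 mm below the mouth; grows as it is pressed down, to 0.0155 m at most. Spring 2 N at 0 plus 0.5 N per mm. With the tall sleeve on it and the cap's flange home it reads 0.014.
- cap_center (a point): Bayonet cap, plain steel, 0.18 to 0.29 kg, 44 mm high, standing on its spigot, wing up. Point: on its axis half-way up (22 mm), 7 mm above the flange's underside; z up. Flange 60 mm across, 15 to 20 mm up. Wing: bar 46 mm long in x, 12 mm thick in y, 20 to 44 mm up. Same when turned 180 degrees. Flange home on the casting: this point is 7 mm above the mouth.
- cap_lug (a point): Tip of one of the cap's two lugs, at the foot of its spigot, 26 mm from the axis along +x of the cap, in line with the wing; the other is opposite. Lugs 10 mm wide, 5 mm thick; spigot hollow, 38 mm outside, 31 mm inside, 15 mm long. Turned under the lips and left free, the cap is lifted 4 mm off the casting by the spring, until the lugs meet the lips.
- spacer_tall_center (a point): The taller spacer sleeve: plain steel tube standing on end in the steel tray, 40 mm high, 24 mm outside, 14 mm bore, about 0.09 kg. The point is its centre, half-way up. On the stem and resting on the spring seat its top is 14 mm above the casting's mouth and this point 6 mm below the mouth.
- spacer_short_center (a point): The shorter spacer sleeve: same tube, 22 mm high, not wanted. It stands in the tray too; the two sleeves and the plug change places. The point is its centre.
- plug: White plastic go/no-go plug standing in the tray, 62 mm high, 29 mm across at its grip. Origin under its centre. Not used.
- punch: Copper drift punch, 133 mm long, 14 mm thick, lying at the back of the tray. Origin under its middle, x along it. Not used.
- pin_a: Stainless cotter pin, 90 mm long, 6 mm thick, lying in the tray. Not used.
- pin_b: Another such cotter pin in the tray. Not used.
- pin_c: A third such cotter pin, on the shelf board near the robot. Not used.
- caliper: Caliper, 210 mm long, lying flat on the shelf board beyond the cap. Not used.

How it is judged:
On the way, in this order (a step that is already met when the one before it is completed fails the run):
1. the tall sleeve stands on the spring seat round the stem, released (horizontal distance between spacer_tall_center and casting_rim below 0.004 m and angle between spacer_tall_center's own z axis and vertical below 0.12 rad and z of spacer_tall_center in the frame of casting_rim between -0.01 and -0.003 m and contact force between the fingers and spacer_tall below 0.1 N), for 0.2 s.
2. the cap has gone in through the entry slots, lugs below the lips (horizontal distance between each of spacer_tall_center, cap_center and casting_rim below 0.004 m and angle between spacer_tall_center's own z axis and vertical below 0.12 rad and z of cap_center in the frame of casting_rim below 0.0105 m and angle between the x axis of cap_center and the x axis of casting_rim, either way round below 0.3 rad), for 0.05 s.
At the end, for the whole second after the job is handed in: Tall sleeve round the stem (4 mm, upright), spring seat down over 10 mm; cap in the mouth on the axis (4 mm), upright, flange within 2 mm of the casting's face, turned 45 degrees from entry (about 10 either way), at rest, gripped with over 1 N; all else within 30 mm of where it lay (horizontal distance between each of spacer_tall_center, cap_center and casting_rim below 0.004 m and angle between spacer_tall_center's own z axis and vertical below 0.12 rad and z of spacer_tall_center in the frame of casting_rim below -0.015 m and value of joint spring_seat above 0.01 m and z of cap_center in the frame of casting_rim below 0.009 m and angle between cap_center's own z axis and vertical below 0.08 rad and angle between the x axis of cap_center and the x axis of casting_rim, either way round between 0.6 and 0.97 rad and contact force between the fingers and cap above 1 N and angular speed of cap below 0.15 rad/s and distance of each of spacer_short_center, plug, punch, pin_a, pin_b, pin_c, caliper from where it was at the start of the episode below 0.03 m); the arm keeps its last pose, push and grip.
It fails at once if the cap, once in, turns past 70 degrees, into the lock click (z of cap_center in the frame of casting_rim below 0.0125 m and horizontal distance between cap_center and casting_rim below 0.006 m and angle between the x axis of cap_center and the x axis of casting_rim, either way round above 1.22 rad).
It fails at once if another part on the shelf or in the tray is shifted by more than 30 mm (distance of any of spacer_short_center, plug, punch, pin_a, pin_b, pin_c, caliper from where it was at the start of the episode above 0.03 m).
It also fails if it takes over 64 s, if anything falls off the work surface, if the arm or the gripper's body presses on something with over 40 N, if the wrist force passes 120 N, or if a joint passes its speed limit or range.

ROBOT

A 7-joint arm with a two-finger parallel gripper is mounted at the origin on the work surface. World frame = base frame: x ahead of the robot, y to its left, z up, the work surface at z = 0. Lengths are in m, angles in rad, forces in N, time in s.
With the tool pointing down it reaches from about 0.35 to 0.9 m from the base axis. Payload 19.9 kg.
Tool frame: the origin (TCP) lies on the centre line of the jaws, within the pads' length; the fingertips stand 25 mm ahead of it and the grasp point (between the pads) lies 6 mm ahead of it; z points along the fingers, y is the line along which they close (so a half turn about z gives the same grasp; the last joint's range is limited). The gripper opens to 94 mm and grips with 3 to 60 N. Pads are 16 mm wide; open, the fingers measure 119 mm over their backs; the gripper's body (75 mm by 177 mm) begins 78 mm behind the grasp point.
Start: joints at [1.258, 0.417, -0.01, 1.614, 0.005, 1.111, -0.053], TCP at [0.167, -0.602, 0.23] pointing down, gripper open.
Joint ranges: [-2.81, 2.81], [-0.39, 2.02], [-1.27, 1.25], [0.06, 2.57], [-1.19, 4.33], [0.19, 2], [-2.82, 2.82]. Speed limits (rad/s): [1.89, 1.89, 2.39, 2.39, 3.01, 3.01, 3.01].

INTERFACE

Orientations are given as a rotation vector (axis times angle).
In Python, from workcell import robot, viewer, spotter, get_t, get_joint_pos, get_qd, get_tau, get_ee_pos, get_ee_rot, get_ft_force, get_wrist_torque, get_opening, get_gripper_force gives the robot as it stands. The module is installed in compiled form; this text tells all that it offers. Calls block until the motion is done:
- robot.reach(position, orientation): joint-space move of the TCP to a pose.
- robot.move_linear(position, frame=None, v=0.15, guard=None): straight line of the TCP; frame=None keeps the orientation; v is the mean speed in m/s. With guard (N) it stops when the force on the tool has changed by that much, and returns True; else False.
- robot.set_joints(angles): joint-space move.
- robot.command_gripper(opening, f_grip=None): finger opening in m; f_grip is the grip in N (None keeps the last); returns when the fingers have stopped.
- robot.pause(seconds).
- robot.inverse_kinematics(position, orientation): joint angles nearest the present ones, or None.
- viewer.camera(name): name is "scene" or "side" or "wrist"; returns the picture (384x512x3 uint8, red, green, blue); there is no depth.
- viewer.camera_params(name): a dict with "fx", "fy", "cx", "cy" (pixels), "origin" and "orientation" of the camera in the world. Camera axes: x right, y up, looking along -z (the intrinsics and any distortion apply to the point x, -y, -z); pixel columns grow to the right and rows downward; lengths in m; the calibration is good to about 2 mm. A picture is of the moment at which its call begins: read the wrist's pose just before it. camera_params takes no time and is no camera call; for the wrist camera it gives the pose at the moment of the call.
A pose or a line that the arm cannot do raises robot.IKError and nothing moves.
- robot.finish_job(): hands the job in; it is judged then, once.
Trained networks look in the newest picture that a camera, given by its name, has taken for a name from the list of things; names that differ only in an ending like _2 or _b are one class to them, and where a whole thing is asked for, a point or a joint stands for the part that bears it (a point fixed in the world has none). Each returns a list of dicts, best first, with "conf" (0 to 1); they miss things now and then, are a little off and sometimes report something else, mostly with a low value. They report only what shows in the picture. A call takes as long as a camera call.
- spotter.find_in(target, camera): "bbox" ([left, top, right, bottom] in pixels, round what is visible of it).
- spotter.landmark_of(target, camera): "location" ([column, row] in pixels: a listed point, or the origin of a listed thing).
Readings, each from a call of its own:
- get_t(): time.
- get_joint_pos(): joint angles.
- get_qd(): joint speeds.
- get_tau(): joint torques, N m.
- get_ee_pos(): TCP position.
- get_ee_rot(): TCP orientation.
- get_ft_force(): force on the tool from outside, world axes, zero at the start.
- get_wrist_torque(): the same for the moment, N m.
- get_opening(): finger opening in m.
- get_gripper_force(): force on a finger pad.
Only numpy, scipy, OpenCV 4.12 (cv2) and the standard library are available. Lean on these libraries where they do the work, as an engineer would, in place of code of your own. Each camera call takes 0.05 s, during which the arm holds its last target. There are 200 camera calls.

## Working session

There is one attempt and no reset: what is moved stays moved. The work goes in short steps, each a Python script; the robot and the scene stay as the last script left them, time stands still between calls to the robot, and variables do not carry over. Pictures are saved under pics/ and viewed, at most 10 in all, crops included, and the job is handed in when it is done.

```bash
mkdir -p pics; cat > h.py <<'E'
import numpy as np, cv2
from scipy.spatial.transform import Rotation as R
from workcell import *
def P(name):
    p=viewer.camera_params(name); o=np.array(p['orientation'],float)
    M=o if o.shape==(3,3) else (R.from_rotvec(o).as_matrix() if o.size==3 else R.from_quat(o).as_matrix())
    return p,np.array(p['origin'],float),M
def ray(px,cam):
    p,o,M=cam
    K=np.array([[p['fx'],0,p['cx']],[0,p['fy'],p['cy']],[0,0,1.]])
    d=p.get('distortion',p.get('dist'))
    u=cv2.undistortPoints(np.array([[px]],float),K,None if d is None else np.array(d,float))[0,0]
    return o,M@np.array([u[0],-u[1],-1.])
def atz(px,z,cam):
    o,d=ray(px,cam); return o+d*(z-o[2])/d[2]
def tri(rs):
    A=np.zeros((3,3));b=np.zeros(3)
    for o,d in rs:
        d=d/np.linalg.norm(d);Q=np.eye(3)-np.outer(d,d);A+=Q;b+=Q@o
    x=np.linalg.solve(A,b)
    return x,[np.linalg.norm(np.cross(x-o,d/np.linalg.norm(d))) for o,d in rs]
def save(img,n): cv2.imwrite('pics/'+n,cv2.cvtColor(img,cv2.COLOR_RGB2BGR))
def down(a): # tool z down, tool y axis (closing) at world angle a
    y=np.array([np.cos(a),np.sin(a),0]);z=np.array([0,0,-1.]);x=np.cross(y,z)
    return R.from_matrix(np.c_[x,y,z]).as_rotvec()
E
python3 - <<'E'
from h import *
np.set_printoptions(precision=4,suppress=True)
print(viewer.camera_params('scene'),viewer.camera_params('wrist'))
im=[viewer.camera(c) for c in('scene','side')]
save(np.hstack(im)[:, :],'a.png')
i=cv2.imread('pics/a.png');cv2.imwrite('pics/a1.png',cv2.resize(i[:,:512],(768,576)));cv2.imwrite('pics/a2.png',cv2.resize(i[:,512:],(768,576)))
cams={c:P(c) for c in('scene','side')}
for t in ['casting_rim','entry_slot','half_mark','lock_mark','stem_tip','cap_center','cap_lug','spacer_tall_center','spacer_short_center','plug']:
    rs=[]
    for c in cams:
        r=spotter.landmark_of(t,c); print(t,c,[(np.round(q['location'],1).tolist(),round(q['conf'],2)) for q in r[:3]])
        if r: rs.append(ray(r[0]['location'],cams[c]))
    if len(rs)==2: print('   ',*tri(rs))
print(get_ee_pos(),get_ee_rot(),get_t())
E
```

```text
{'fx': 395.5385901390647, 'fy': 395.5385901390647, 'cx': 256.74015130910215, 'cy': 187.20688259645576, 'origin': array([0.8912, 0.5447, 0.8576]), 'orientation': array([0.2545, 0.8367, 2.4253])} {'fx': 293.41636529580086, 'fy': 293.41636529580086, 'cx': 247.90180624175974, 'cy': 194.08283156606842, 'origin': array([ 0.2417, -0.5801,  0.3843]), 'orientation': array([-0.2295,  0.1767, -1.2902])}
casting_rim scene [([168.7, 133.4], 0.72), ([221.1, 189.5], 0.66)]
casting_rim side [([234.1, 186.9], 0.92)]
    [ 0.6588 -0.2889 -0.0283] [np.float64(0.06368363503949842), np.float64(0.0636836350394983)]
entry_slot scene [([216.1, 195.7], 0.6), ([167.4, 133.4], 0.35)]
entry_slot side [([226.2, 186.1], 0.74)]
    [ 0.6429 -0.0053  0.0637] [np.float64(0.0003506468024031543), np.float64(0.00035064680240314466)]
half_mark scene [([210.1, 187.1], 0.69), ([224.9, 192.3], 0.24)]
half_mark side [([223.9, 179.3], 0.75)]
    [ 0.6504 -0.0217  0.0793] [np.float64(0.004432915860053365), np.float64(0.00443291586005349)]
lock_mark scene [([212.8, 183.7], 0.69), ([347.0, 315.9], 0.43)]
lock_mark side [([239.3
[... 660 characters left out ...]
np.float64(0.0051888647172150274)]
spacer_tall_center scene [([206.7, 189.1], 0.51), ([288.6, 274.3], 0.48)]
spacer_tall_center side [([207.7, 252.2], 0.69)]
    [ 0.6599 -0.0583 -0.1083] [np.float64(0.09451965462613043), np.float64(0.09451965462613032)]
spacer_short_center scene [([305.7, 245.1], 0.51)]
spacer_short_center side [([250.7, 253.6], 0.67), ([232.7, 184.2], 0.67)]
    [0.5218 0.2105 0.0127] [np.float64(0.001840443853304692), np.float64(0.0018404438533049098)]
plug scene [([348.0, 281.0], 0.77)]
plug side [([239.6, 293.4], 0.54)]
    [0.508  0.3439 0.0188] [np.float64(0.003873163861557054), np.float64(0.0038731638615570455)]
[ 0.1672 -0.6022  0.2304] [-3.1128 -0.424   0.    ] 1.1
```

View pics/a1.png

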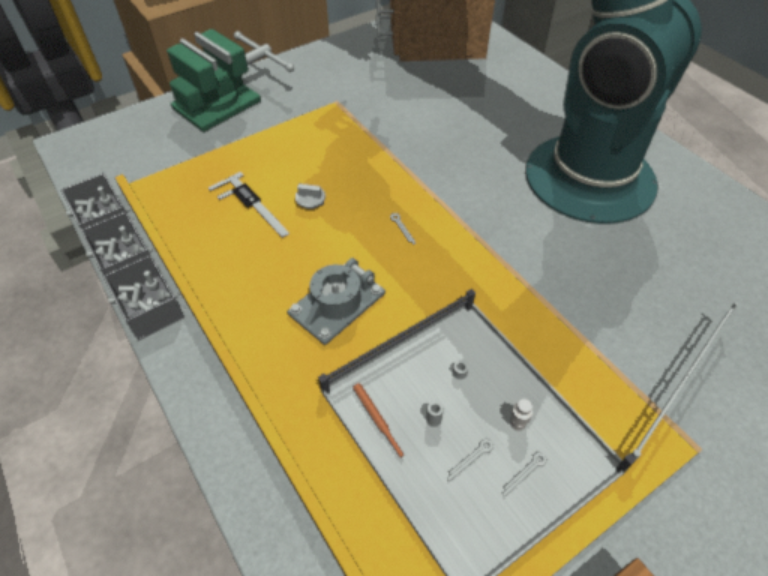

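View pics/a2.png

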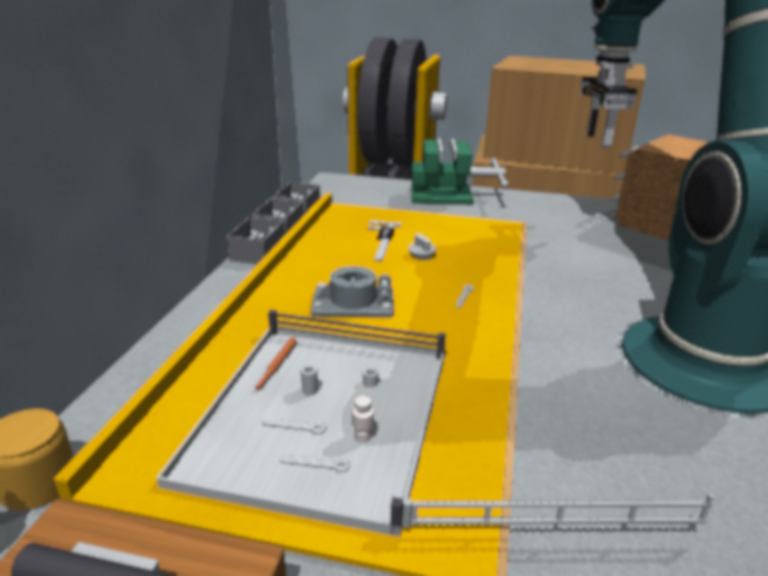

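```bash
python3 - <<'E'
from h import *
np.set_printoptions(precision=4,suppress=True)
c1,c2=P('scene'),P('side')
for n,a,b in [('tall',(288.6,274.3),(207.7,252.2)),('short',(305.7,245.1),(250.7,253.6)),('rim',(221.1,189.5),(234.1,186.9)),('cap',(206.9,128.),(284.2,165.8))]:
    print(n,*tri([ray(a,c1),ray(b,c2)]))
E
```

```text
tall [0.6096 0.2558 0.0333] [np.float64(0.0018689009068279898), np.float64(0.001868900906827962)]
short [0.5218 0.2105 0.0127] [np.float64(0.001840443853304692), np.float64(0.0018404438533049098)]
rim [ 0.6223 -0.0168  0.0593] [np.float64(0.001219353501505812), np.float64(0.001219353501505686)]
cap [ 0.5221 -0.2719  0.0216] [np.float64(0.0002256684049473721), np.float64(0.0002256684049473731)]
```

The scene view shows the casting at about (335,290) in the 768-wide copy. The tall sleeve is at (434,412), the short one at (459,369), the plug at (521,412) and the cap at (310,195). I'll move above the casting for a close look.

```bash
cat >> h.py <<'E'
np.set_printoptions(precision=4,suppress=True)
def look(targets,fn=None,zs=None,n=4):
    cam=P('wrist'); im=viewer.camera('wrist')
    if fn: save(im,fn)
    out={}
    for t in targets:
        r=spotter.landmark_of(t,'wrist')
        out[t]=[(ray(q['location'],cam),q['conf'],np.round(q['location'],1).tolist()) for q in r[:n]]
        for q in r[:n]: print(t,np.round(q['location'],1),round(q['conf'],2),atz(q['location'],zs[t],cam) if zs else '')
    return out
E
python3 - <<'E'
from h import *
T=['casting_rim','entry_slot','half_mark','lock_mark','stem_tip']
z=dict.fromkeys(T,.06); z['stem_tip']=.056
robot.reach([.59,-.015,.2],down(-np.pi/2)); print(get_t(),get_joint_pos())
A=look(T,'w1.png',z)
robot.reach([.59,.06,.2],down(-np.pi/2)); print(get_t())
B=look(T,'w2.png',z)
for t in T:
    if A[t] and B[t]: print(t,*tri([A[t][0][0],B[t][0][0]]))
i=np.vstack([cv2.imread('pics/w1.png'),cv2.imread('pics/w2.png')]);cv2.imwrite('pics/w12.png',cv2.resize(np.hstack([i[:384],i[384:]]),(800,300)))
cv2.imwrite('pics/w1b.png',cv2.resize(cv2.imread('pics/w1.png'),(768,576)))
E
```

```text
3.6667 [ 0.3756  0.4328 -0.5188  1.7202  0.242   1.0527 -1.7961]
casting_rim [239.5 159.9] 0.62 [ 0.6217 -0.0061  0.06  ]
entry_slot [239.8 132.8] 0.94 [ 0.6485 -0.0066  0.06  ]
half_mark [262.  132.5] 0.66 [ 0.6488 -0.0285  0.06  ]
lock_mark [278.7 155.4] 0.58 [ 0.6262 -0.0455  0.06  ]
stem_tip [244.  164.3] 0.89 [ 0.6165 -0.0106  0.056 ]
4.3667
casting_rim [318.  162.9] 0.98 [ 0.6188 -0.008   0.06  ]
entry_slot [321.2 132.1] 0.62 [ 0.6493 -0.0091  0.06  ]
half_mark [345.8 131. ] 0.67 [ 0.6504 -0.0332  0.06  ]
lock_mark [357.5 153.8] 0.69 [ 0.6281 -0.047   0.06  ]
stem_tip [318.6 165.4] 0.98 [ 0.6155 -0.0097  0.056 ]
casting_rim [ 0.6214 -0.0063  0.0671] [np.float64(0.0014224203826875108), np.float64(0.0014224203826876001)]
entry_slot [ 0.6495 -0.0069  0.0691] [np.float64(0.0003767794478766324), np.float64(0.0003767794478766998)]
half_mark [ 0.6506 -0.0277  0.0771] [np.float64(0.0007652176505741489), np.float64(0.0007652176505742977)]
lock_mark [ 0.628  -0.0449  0.0658] [np.float64(0.0008951690504810622), np.float64(0.0008951690504810599)]
stem_tip [ 0.6154 -0.0105  0.0527] [np.float64(0.0005126566266958209), np.float64(0.0005126566266958122)]
```

View pics/w1b.png

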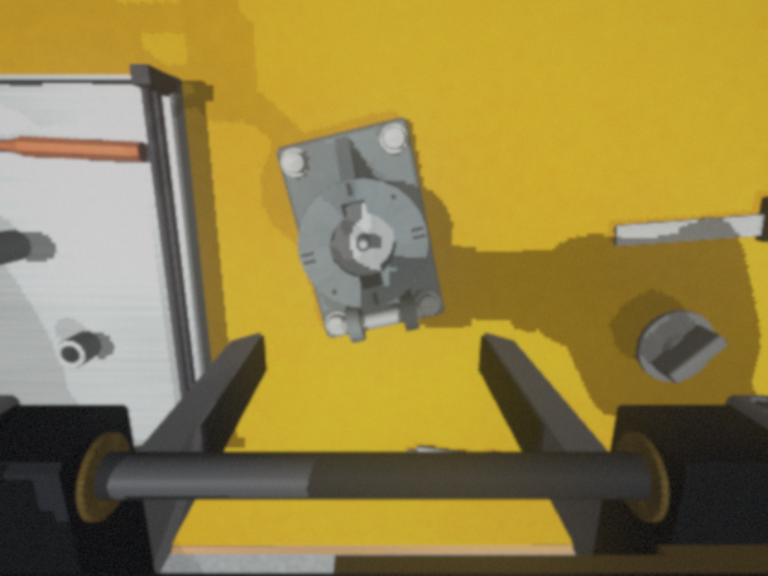

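The wrist view shows the barrel centre near (364,243) of 768. The slot bars are at (350,188) and (377,298), the dots at (394,196) and (334,292), and the casting's yaw is about 13°. The nets' points here are a few px off, so I'll take two lower looks and read the marks myself.

```bash
python3 - <<'E'
from h import *
import pickle
c={}
o=down(-np.pi/2)
for k,y in (('a',.03),('b',-.05)):
    robot.reach([.555,y,.13],o)
    c[k]=P('wrist'); save(viewer.camera('wrist'),f'c{k}.png')
pickle.dump(c,open('c.pkl','wb'))
crops=[]
for k in 'ab':
    p,q,M=c[k]; v=M.T@(np.array([.618,-.011,.065])-q)
    u=int(p['cx']+p['fx']*v[0]/-v[2]);w=int(p['cy']-p['fy']*v[1]/-v[2])
    u0,w0=u-66,w-66; print(k,u0,w0)
    crops.append(cv2.resize(cv2.imread(f'pics/c{k}.png')[w0:w0+132,u0:u0+132],None,fx=3,fy=3,interpolation=cv2.INTER_CUBIC))
i=np.hstack(crops)
for x in range(0,i.shape[1],60):cv2.line(i,(x,0),(x,5),(0,0,255),1)
for x in range(0,i.shape[0],60):cv2.line(i,(0,x),(5,x),(0,0,255),1)
cv2.imwrite('pics/cc.png',i);print(i.shape,get_t())
E
```

```text
a 238 66
b 129 68
(396, 792, 3) 5.6167
```

View pics/cc.png

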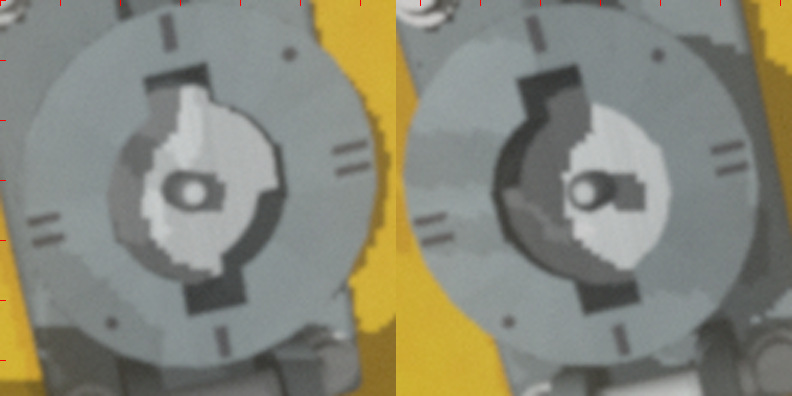

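The marks are crisp in both crops. In the left one the slot bars are at (168,33)/(223,342), the dots at (289,54)/(112,323) and the double bars at (351,158)/(45,229). I'll fit the casting pose to these, then look at the sleeve.

```bash
python3 - <<'E'
from h import *
import pickle
from scipy.optimize import least_squares
c=pickle.load(open('c.pkl','rb'))
m={'a':((238,66),[(168,33),(223,342),(289,54),(112,323),(351,158),(45,229)]),
   'b':((129,68),[(140,34),(225,340),(261,55),(112,322),(333,158),(38,229)])}
def proj(X,cam):
    p,q,M=cam;v=M.T@(X-q);return np.array([p['cx']+p['fx']*v[0]/-v[2],p['cy']-p['fy']*v[1]/-v[2]])
ang=np.radians([0,180,-45,135,-90,90])
def f(s):
    r=[]
    for k,(o,pts) in m.items():
        for i,(pt,a) in enumerate(zip(pts,ang)):
            rad=s[4] if i<2 else .0365
            X=np.array([s[0]+rad*np.cos(a+s[3]),s[1]+rad*np.sin(a+s[3]),s[2]])
            r+=list(proj(X,c[k])-(np.array(o)+(np.array(pt)+.5)/3-.5))
    return np.array(r)
s=least_squares(f,[.62,-.01,.065,.22,.0365]);print(s.x,np.abs(s.fun).max(),np.sqrt((s.fun**2).mean()))
np.save('rim.npy',s.x)
T=['spacer_tall_center','spacer_short_center','plug']
z=dict(zip(T,(.025,.015,.003)))
base=np.arctan2(.255,.609)
o=down(base-np.pi/2)
d=np.array([np.cos(base),np.sin(base)])
Q=[]
for k,s in (('a',.03),('b',-.03)):
    pos=np.array([.609,.255])-.06*d+s*np.array([-d[1],d[0]])
    robot.reach([*pos,.15],o); Q.append(look(T,f's{k}.png',z)); print(get_t())
for t in T:
    if Q[0][t] and Q[1][t]: print(t,*tri([Q[0][t][0][0],Q[1][t][0][0]]))
cv2.imwrite('pics/ss.png',cv2.resize(np.hstack([cv2.imread('pics/sa.png'),cv2.imread('pics/sb.png')]),(800,300)))
E
```

```text
[ 0.6202 -0.0084  0.0723  0.2279  0.0365] 0.2073516046140753 0.11617124136519559
spacer_tall_center [275.9 124.8] 0.57 [0.6143 0.261  0.025 ]
spacer_short_center [275.9 223.2] 0.97 [0.5223 0.2188 0.015 ]
plug [166.7 191.4] 0.63 [0.5067 0.3377 0.003 ]
7.0
spacer_tall_center [208.7 124.4] 0.68 [0.6141 0.2626 0.025 ]
spacer_short_center [215.6 222.7] 0.77 [0.5217 0.2216 0.015 ]
plug [105.9 191.7] 0.78 [0.505  0.3414 0.003 ]
7.55
spacer_tall_center [0.6145 0.2618 0.0321] [np.float64(0.00020879433221514108), np.float64(0.00020879433221546937)]
spacer_short_center [0.5266 0.2221 0.028 ] [np.float64(0.0002635270544308861), np.float64(0.00026352705443087566)]
plug [0.5134 0.3346 0.0221] [np.float64(6.853989678097133e-05), np.float64(6.853989678099547e-05)]
```

View pics/ss.png

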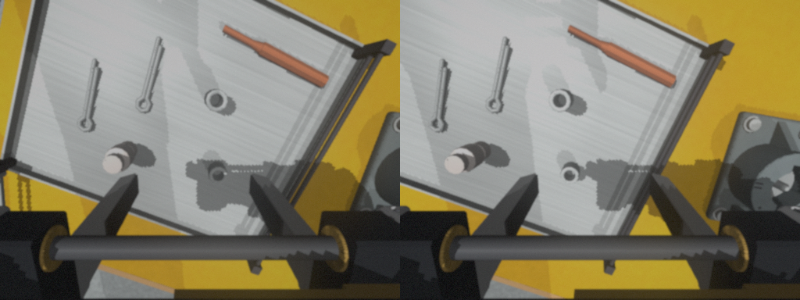

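The sleeve tops are at about (215,99) and (562,100). I'll take one closer pair and read the top ring exactly.

```bash
python3 - <<'E'
from h import *
import pickle
base=np.arctan2(.2618,.6145); o=down(base-np.pi/2); d=np.array([np.cos(base),np.sin(base)])
c={};crops=[]
for k,s in (('a',.025),('b',-.025)):
    pos=np.array([.6145,.2618])-.065*d+s*np.array([-d[1],d[0]])
    robot.reach([*pos,.11],o)
    c[k]=P('wrist'); im=viewer.camera('wrist'); save(im,f't{k}.png')
    p,q,M=c[k]; v=M.T@(np.array([.6145,.2618,.05])-q)
    u0=int(p['cx']+p['fx']*v[0]/-v[2])-30;w0=int(p['cy']-p['fy']*v[1]/-v[2])-30; print(k,u0,w0)
    crops.append(cv2.resize(cv2.imread(f'pics/t{k}.png')[w0:w0+60,u0:u0+60],None,fx=6,fy=6,interpolation=cv2.INTER_CUBIC))
i=np.hstack(crops)
for x in range(0,i.shape[1],60):cv2.line(i,(x,0),(x,8),(0,0,255),1)
for x in range(0,i.shape[0],60):cv2.line(i,(0,x),(8,x),(0,0,255),1)
cv2.imwrite('pics/tt.png',i);pickle.dump(c,open('t.pkl','wb'));print(get_t())
E
```

```text
a 257 101
b 180 102
8.35
```

View pics/tt.png

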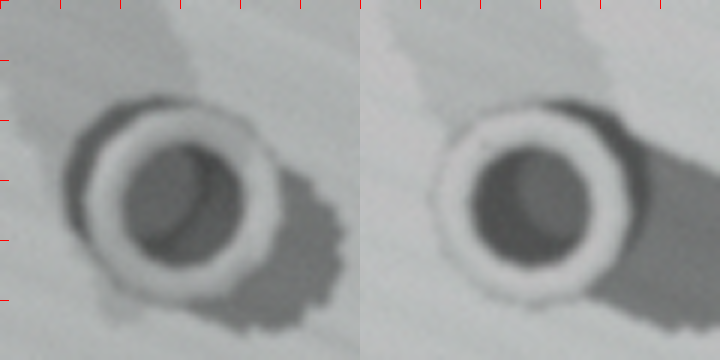

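The ring centres are at (183,204) in the left crop and (172,206) in the right. I'll grasp near the top, lift and carry.

```bash
python3 - <<'E'
from h import *
import pickle
c=pickle.load(open('t.pkl','rb'))
px=lambda o,x,y:(o[0]+(x+.5)/6-.5,o[1]+(y+.5)/6-.5)
ra,rb=px((257,101),183,204),px((180,102),172,206)
X,r=tri([ray(ra,c['a']),ray(rb,c['b'])]);print(X,r)
z=.0545
X=(atz(ra,z,c['a'])+atz(rb,z,c['b']))/2;print(atz(ra,z,c['a']),atz(rb,z,c['b']))
base=np.arctan2(X[1],X[0]); o=down(base-np.pi/2)
robot.command_gripper(.06)
robot.reach([X[0],X[1],.12],o)
print(robot.move_linear([X[0],X[1],z-.011+.025],v=.1,guard=8),get_ee_pos())
robot.command_gripper(.0,f_grip=20); print(get_opening(),get_gripper_force())
print(robot.move_linear([X[0],X[1],.2],v=.2)); print(get_opening(),get_gripper_force(),get_ft_force())
s=np.load('rim.npy')
robot.reach([s[0],s[1],.2],down(-np.pi/2)); 
robot.move_linear([s[0],s[1],s[2]+.014+.014+.030],v=.15); print(get_ee_pos(),get_t())
save(viewer.camera('side'),'p.png');i=cv2.imread('pics/p.png')[100:220,170:300];save2=cv2.imwrite('pics/p1.png',cv2.resize(i,None,fx=4,fy=4))
E
```

```text
[0.612  0.2619 0.0541] [np.float64(8.910290578683572e-05), np.float64(8.910290578690322e-05)]
[0.6121 0.262  0.0545] [0.612  0.2618 0.0545]
False [0.6121 0.2621 0.0685]
0.023077714278280807 19.966747630387545
False
0.02312036741113023 19.957571206614375 [ 0.2905  0.7707 -0.9415]
[ 0.6206 -0.0076  0.1309] 13.2333
```

```bash
python3 - <<'E'
from h import *
s=np.load('rim.npy'); f0=get_ft_force()
print(get_ee_pos(), f0)
for z in (.123,.115,.108,s[2]+.0275):
    g=robot.move_linear([s[0],s[1],z],v=.05,guard=5)
    print(g,get_ee_pos(),get_ft_force()-f0,get_t())
    if g: break
E
```

```text
[ 0.6208 -0.0078  0.1314] [-0.0387  0.5235  0.7183]
False [ 0.6201 -0.0084  0.123 ] [ 0.1059 -0.4928 -1.4562] 13.5833
False [ 0.62   -0.0084  0.1146] [ 0.5979 -0.3972 -1.5126] 13.8917
False [ 0.62   -0.0083  0.1076] [ 0.3864 -0.0253 -1.3098] 14.1833
False [ 0.6202 -0.0083  0.0996] [ 0.5557 -1.6537 -1.1903] 14.5
```

It went on freely. I'll release, retreat, verify from above and move to the cap.

```bash
python3 - <<'E'
from h import *
import pickle
s=np.load('rim.npy')
robot.command_gripper(.05); robot.pause(.3)
robot.move_linear([s[0],s[1],.17],v=.15)
robot.reach([s[0]-.065,s[1],.15],down(-np.pi/2))
a=viewer.camera('wrist'); save(a,'v.png')
# cap
x=np.array([.522,-.272]);base=np.arctan2(x[1],x[0]);o=down(base-np.pi/2);d=np.array([np.cos(base),np.sin(base)])
c={};crops=[cv2.resize(cv2.imread('pics/v.png')[90:230,170:310],(320,320))]
robot.command_gripper(.06)
for k,t in (('a',.03),('b',-.03)):
    pos=x-.065*d+t*np.array([-d[1],d[0]]); robot.reach([*pos,.15],o)
    c[k]=P('wrist'); save(viewer.camera('wrist'),f'k{k}.png')
    for n in ('cap_center',):
        r=spotter.landmark_of(n,'wrist');print(n,[(q['location'],q['conf']) for q in r[:2]])
    p,q,M=c[k]; v=M.T@(np.array([*x,.05])-q)
    u0=int(p['cx']+p['fx']*v[0]/-v[2])-50;w0=int(p['cy']-p['fy']*v[1]/-v[2])-50; print(k,u0,w0)
    crops.append(cv2.resize(cv2.imread(f'pics/k{k}.png')[w0:w0+100,u0:u0+100],None,fx=4,fy=4,interpolation=cv2.INTER_CUBIC))
i=np.hstack(crops[1:]);cv2.imwrite('pics/v1.png',crops[0])
for y in range(0,800,100):cv2.line(i,(y,0),(y,8),(0,0,255),1)
for y in range(0,400,100):cv2.line(i,(0,y),(8,y),(0,0,255),1)
cv2.imwrite('pics/kk.png',i);pickle.dump(c,open('k.pkl','wb'));print(get_t())
E
```

```text
cap_center [([261.7, 124.3], 0.6)]
a 236 77
cap_center [([189.6, 128.0], 0.83)]
b 163 77
18.2917
```

View pics/v1.png

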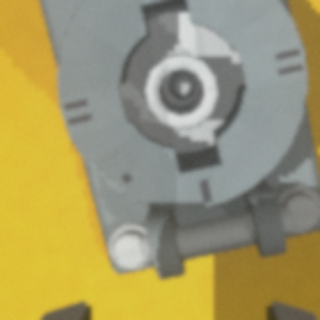

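View pics/kk.png

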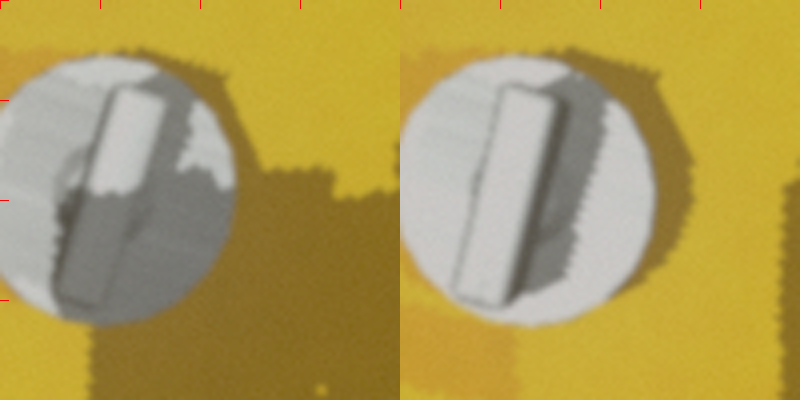

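Left crop: the sleeve is round the stem, concentric at (183,90). In the cap crops the wing's ends are at (141,92)/(81,300) and (129,91)/(78,299). I'll grasp across the wing and carry it.

```bash
python3 - <<'E'
from h import *
import pickle
c=pickle.load(open('k.pkl','rb')); s=np.load('rim.npy'); sh=s[2]-.06
px=lambda o,x,y:(o[0]+(x+.5)/4-.5,o[1]+(y+.5)/4-.5)
E={'a':((236,77),[(141,92),(81,300)]),'b':((163,77),[(129,91),(78,299)])}
rs=[[ray(px(E[k][0],*E[k][1][i]),c[k]) for k in 'ab'] for i in (0,1)]
t=[tri(r) for r in rs];print(t)
z=sh+.044
pt=[np.mean([atz(px(E[k][0],*E[k][1][i]),z,c[k]) for k in 'ab'],0) for i in (0,1)]
C=(pt[0]+pt[1])/2; w=pt[0]-pt[1]; phi=np.arctan2(w[1],w[0]);print(C,np.linalg.norm(w),phi)
o=down(phi-np.pi/2)
robot.reach([C[0],C[1],.13],o)
print(robot.move_linear([C[0],C[1],sh+.0215+.025],v=.1,guard=8),get_ee_pos())
robot.command_gripper(0,f_grip=45);print(get_opening(),get_gripper_force(),get_ee_pos())
robot.move_linear([C[0],C[1],.2],v=.2);print(get_opening(),get_ft_force())
robot.reach([s[0],s[1],.2],down(s[3]-np.pi/2));print(get_joint_pos())
robot.move_linear([s[0],s[1],.14],v=.15);robot.pause(.2);print(get_ee_pos(),get_ft_force(),get_t())
cam=P('wrist');im=viewer.camera('wrist');save(im,'q.png')
E
python3 -c "
import cv2;cv2.imwrite('pics/q1.png',cv2.resize(cv2.imread('pics/q.png'),(768,576)))"
```

```text
[(array([ 0.5483, -0.2698,  0.0541]), [np.float64(2.1288277506767813e-05), np.float64(2.128827750668212e-05)]), (array([ 0.5169, -0.24  ,  0.0585]), [np.float64(6.162951931970532e-05), np.float64(6.16295193196183e-05)])]
[ 0.5325 -0.2548  0.0563] 0.043553785893105025 -0.7637562716169289
False [ 0.5328 -0.2549  0.0594]
0.011904324797261166 44.961676597595215 [ 0.5325 -0.2547  0.0589]
0.011484487326319804 [-0.2126 -0.0947 -2.886 ]
[ 0.4133  0.5066 -0.608   1.6407  0.3178  1.0958 -1.6298]
[ 0.6207 -0.0085  0.141 ] [-0.4507  0.0524 -3.184 ] 23.0417
```

View pics/q1.png

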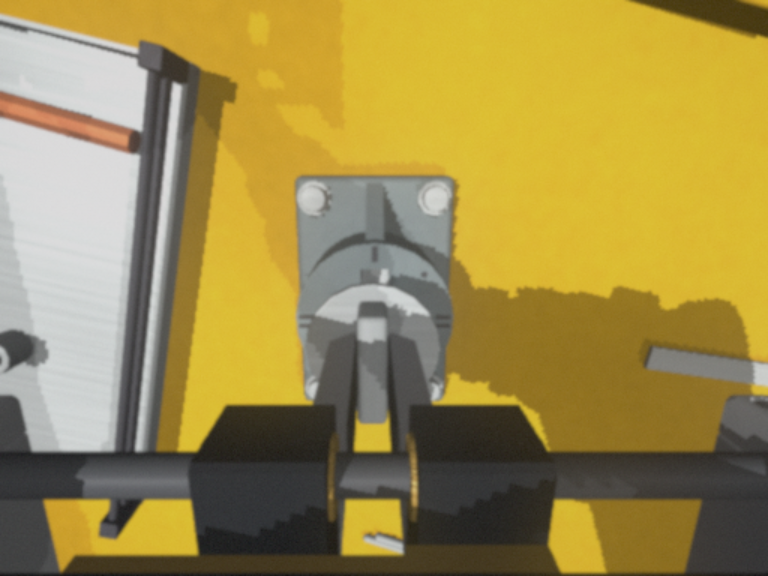

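The cap is aligned: the wing tip is at (372,310) and the +x slot bar at (375,252). Inserting in guarded stages.

```bash
python3 - <<'E'
from h import *
s=np.load('rim.npy'); f0=get_ft_force()
for z,g in ((.121,5),(.116,10),(.110,12),(.106,15)):
    r=robot.move_linear([s[0],s[1],z],v=.04,guard=g)
    print(z,r,get_ee_pos(),get_ft_force()-f0,get_wrist_torque(),get_t())
    if r: break
E
```

```text
0.121 False [ 0.6202 -0.0083  0.121 ] [-0.5644 -0.7893  0.2567] [-0.0123  0.0056 -0.0036] 23.7167
0.116 False [ 0.6203 -0.0083  0.116 ] [ 1.1625 -0.737   1.8295] [ 0.107  -0.2425  0.0171] 23.9917
0.11 False [ 0.6205 -0.0083  0.1101] [1.9738 0.3719 5.4225] [ 0.1425 -0.5168  0.0024] 24.2917
0.106 False [ 0.6205 -0.0083  0.1062] [2.1845 0.3451 6.1406] [ 0.1565 -0.6144 -0.0334] 24.5417
```

```bash
python3 - <<'E'
from h import *
s=np.load('rim.npy'); f0=get_ft_force()
r=robot.move_linear([s[0],s[1],.099],v=.015,guard=12)
robot.pause(.2)
print(r,get_ee_pos(),f0,get_ft_force(),get_opening(),get_t())
E
```

```text
True [ 0.6208 -0.0083  0.1038] [2.2972 1.2009 3.8641] [-1.2352 -0.2485  7.3904] 0.011439636912407878 25.0583
```

Home, with the TCP at 0.1038 as predicted. I'll turn it clockwise in steps, with a slight downward push.

```bash
python3 - <<'E'
from h import *
s=np.load('rim.npy')
def yaw():
    x=R.from_rotvec(get_ee_rot()).as_matrix()[:,0];return np.degrees(np.arctan2(x[1],x[0])-s[3])
for a in (0,-10,-20,-30,-40,-46):
    r=robot.move_linear([s[0],s[1],.1027],frame=down(s[3]+np.radians(a)-np.pi/2),v=.02,guard=30)
    robot.pause(.1)
    print(a,r,yaw(),get_ee_pos(),get_ft_force(),get_wrist_torque(),get_t())
    if r: break
robot.pause(.3);print(yaw(),get_ee_pos(),get_ft_force(),get_opening(),get_gripper_force(),get_t())
im=viewer.camera('wrist');save(im,'z.png');cv2.imwrite('pics/z1.png',cv2.resize(cv2.imread('pics/z.png')[130:330,140:360],(660,600)))
E
```

```text
0 False -0.0016661582249815957 [ 0.6208 -0.0083  0.1037] [ 0.1     0.1624 17.1193] [ 0.0965  0.3252 -0.0202] 25.4083
-10 False -10.015982887144327 [ 0.6208 -0.0083  0.1038] [-1.1234  1.0857 18.0133] [ 0.1094  0.2175 -0.1762] 25.8333
-20 False -20.011755240746457 [ 0.6209 -0.0083  0.1038] [ 0.0506  0.1224 16.952 ] [ 0.1167  0.1122 -0.1684] 26.2583
-30 False -30.01386852422504 [ 0.6209 -0.0083  0.1037] [ 1.1642  0.5777 16.9095] [ 0.1187  0.0886 -0.1904] 26.6833
-40 False -40.01305350969285 [ 0.6209 -0.0083  0.1037] [ 0.2168  1.0893 16.1705] [ 0.1515  0.0243 -0.2329] 27.1083
-46 False -46.01584130739255 [ 0.6209 -0.0083  0.1038] [ 0.3825  0.2818 16.9234] [ 0.2534  0.073  -0.1596] 27.4667
-46.01563159179391 [ 0.6209 -0.0083  0.1038] [-0.4138  0.9482 16.3506] 0.01159779539516797 44.994290471076965 27.7667
```

View pics/z1.png

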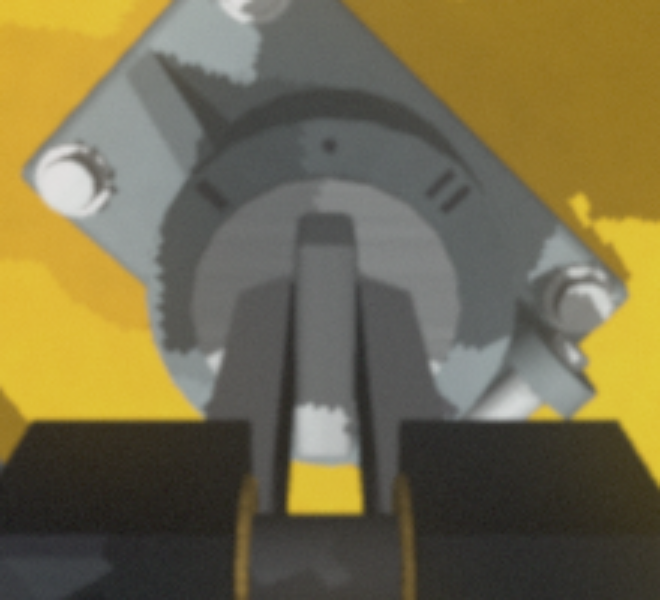

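The wing's centre line (327,215) points at the half dot (329,145), and the flange is down on the face. Handing in.

```bash
python3 -c "
from workcell import robot
print(robot.finish_job())"
```

```text
the job is handed in; nothing more can be done
None
```

I handed the job in at about 28 s: the tall sleeve is on the stem, and the cap is pressed home, turned about 46° clockwise and still gripped at 45 N. The hand-in gave no verdict.

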